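Unfold the crank grip of a block press and wind the press down by feel

TASK

A lino block has just been glued to its plywood backing and lies under the small press. Swing the folded grip on the press's crank fully upright first; then wind the crank clockwise (seen from above) until the sprung foot comes down on the block and presses it with about 55 newtons, at no time twice that. Let go, leaving the grip standing and the press holding its pressure, and do not shift the block or the things round the press.

Things in the scene. Friction and masses are not known exactly. Their poses are not given: they have to be found in the camera images.
- press: small grey two-column block press, fixed: base 150 x 210 x 22 mm high, columns 17 mm thick 85 mm either side along y, crosshead 36 mm deep, top at 140 mm (its middle boss, 48 mm across, at 145 mm). Origin: centre of the underside; z up. The crank lies on top of the boss, turning about the upright line through the origin
- crank_axis (a point): point on the crank's upright turning axis, at the height of the folding grip's hinge pin (176 mm above the press's underside)
- handle_hinge (a point): centre of the grip's level hinge pin, in a small fork at the end of the crank's arm, 65 mm from crank_axis; it goes round with the crank. The arm under the folded grip is a bar 10 mm wide whose top lies 10 mm below the pin; hub 26 mm across; nothing else of the press is higher than 145 mm
- handle_mid (a point): middle of the black grip, a round sleeve 16 mm thick, 46 mm long, from 12 to 58 mm from the hinge pin; this point is 35 mm from the pin. Folded, the grip lies level over the arm, its free end near the crank axis; upright it stands on the arm's end. The sleeve spins freely on its rod, so it can be held fast while the crank goes round
- handle (a joint): folding angle of the grip, rad: 0 folded level over the arm, 1.57 upright against its stop (axis level, square to the arm). Stiff hinge, stays where left: 0.12 N m, 3 to 4 N at mid grip, to move it; pads that hold the sleeve tightly without turning along with it add to that
- crank (a joint): turn of the crank, rad, growing clockwise seen from above; 5.73 mm of ram travel down per rad. The nut's drag is steady, 0.45 N m (7 N at the grip while turning, less read at a halt), and holds the pressure on release. Once the foot is on the block every further rad adds 86 N of pressure and 0.49 N m (7.6 N at the grip); 55 N is 0.64 rad past first touch, 4.9 N more at the grip
- ram: steel screw under the crosshead, 18 mm thick, does not turn, goes down with the crank (origin 110 mm above the press's underside at crank 0). It carries a dark pad holder and a sprung round grey foot, 58 mm across. The holder is set by hand 0 to 12 mm out, differently each time and not measured: with crank at 0 the foot hangs 10 to 22 mm above the block (the touch comes at crank 1.7 to 3.9 rad)
- block: plywood block with a dark lino layer, 80 x 100 x 24 mm, loose on the press's base under the foot; origin: centre of its underside
- ink_bottle: brown ink bottle, 45 mm across, 70 mm high, standing loose beside the press (+y side); origin under its centre; leave it alone
- glue: glue stick, 27 mm across, 92 mm high, standing loose beside the press (-y side); origin under its centre; leave it alone
- rubber_lump: grey kneaded eraser, 30 x 38 x 17 mm, loose in front of the press (-x side); origin under its centre; leave it alone
There are look-alikes about, which are no part of the job. Of the things like the block, leave any that is pink; of the rest the larger one is meant.

How it is judged:
On the way, in this order (a step that is already met when the one before it is completed fails the run):
1. the crank's folding grip has been swung upright (value of joint handle above 1.4 rad), for 0.2 s.
2. the foot presses on the block (contact force between ram and block above 30 N and value of joint handle above 1.2 rad), for 0.2 s.
At the end, for the whole second after the job is handed in: The press's foot bears on the block with 30 to 80 N, the crank is at rest, its grip stands upright (joint over 1.2 rad) and the block is within 10 mm of where it lay (all of step 2 and contact force between ram and block below 80 N and velocity of joint crank between -0.05 and 0.05 rad/s and distance of block from where it was at the start of the episode below 0.01 m); the robot touches nothing.
It fails at once if the foot is driven onto the block with more than 110 N (contact force between ram and block above 110 N).
It fails at once if the crank is wound (its end moved over 25 mm) while the grip is folded (joint under 1.0 rad) (value of joint handle below 1 rad and distance of handle_hinge from where it was at the start of the episode above 0.025 m).
It fails at once if the block is shifted over 12 mm (distance of block from where it was at the start of the episode above 0.012 m).
It fails at once if a thing beside the press is moved over 20 mm (distance of any of ink_bottle, glue, rubber_lump from where it was at the start of the episode above 0.02 m).
It also fails if it takes over 72 s, if anything falls off the work surface, if the arm or the gripper's body presses on something with over 40 N, if the wrist force passes 120 N, or if a joint passes its speed limit or range.

ROBOT

A 6-joint arm with a two-finger parallel gripper is mounted at the origin on a cart in front of the work surface, level with it; the furniture and walls round the work are solid. World frame = base frame: x ahead of the robot, y to its left, z up, the work surface at z = 0. Lengths are in m, angles in rad, forces in N, time in s.
With the tool pointing down it reaches from about 0.2 to 0.875 m from the base axis. Payload 3.4 kg.
Tool frame: the origin (TCP) lies between the finger pads; the fingertips stand 25 mm ahead of it and the grasp point (between the pads) lies 6 mm ahead of it (r.nose_length is the z of the fingertips in the tool frame, in m); z points along the fingers, y is the line along which they close (so a half turn about z gives the same grasp; the last joint's range is limited). The gripper opens to 94 mm and grips with 3 to 60 N. Pads are 16 mm wide; open, the fingers measure 119 mm over their backs; the gripper's body (75 mm by 177 mm) begins 78 mm behind the grasp point.
Start: joints at [1.184, 0.276, 1.505, -0, 1.361, -0.121], TCP at [0.151, 0.555, 0.23] pointing down, gripper open.
Joint ranges: [-2.89, 2.89], [-0.75, 2.08], [0.22, 2.7], [-1.18, 4.32], [0.11, 2.71], [-2.7, 2.7]. Speed limits (rad/s): [2.57, 2.57, 3.14, 3.14, 3.14, 3.14].

INTERFACE

Orientations are given as a unit quaternion [w, x, y, z].
In Python, from plant import r, gripper_to, inverse_kinematics, vision, models, telemetry gives the robot as it stands. Calls block until the motion is done:
- r.move_to(position, orientation): joint-space move of the TCP to a pose.
- r.move_l(position, rot=None, vel=0.15, guard=None): straight line of the TCP; rot=None keeps the orientation; vel is the mean speed in m/s. With guard (N) it stops when the force on the tool has changed by that much, and returns True; else False.
- r.movej(angles): joint-space move.
- gripper_to(opening, f_grip=None): finger opening in m; f_grip is the grip in N (None keeps the last); returns when the fingers have stopped.
- r.hold(seconds).
- inverse_kinematics(position, orientation): joint angles nearest the present ones, or None.
- vision.snapshot(name): name is "scene" or "top" or "wrist"; returns the picture (400x640x3 uint8, red, green, blue); there is no depth.
- vision.get_calibration(name): a dict with "fx", "fy", "cx", "cy" (pixels), "D" ([k1, k2, p1, p2, k3] as OpenCV has them; the pictures are not rectified), "position" and "orientation" of the camera in the world. Camera axes: x right, y down, z forward; pixel columns grow to the right and rows downward; lengths in m; the calibration is good to about 2 mm. A picture is of the moment at which its call begins: read the wrist's pose just before it. get_calibration takes no time and is no camera call; for the wrist camera it gives the pose at the moment of the call.
A pose or a line that the arm cannot do raises r.PlanningError and nothing moves.
- r.sign_off(): hands the job in; it is judged then, once.
Trained networks look in the newest picture that a camera, given by its name, has taken for a name from the list of things; names that differ only in an ending like _2 or _b are one class to them, and where a whole thing is asked for, a point or a joint stands for the part that bears it (a point fixed in the world has none). Each returns a list of dicts, best first, with "score" (0 to 1); they miss things now and then, are a little off and sometimes report something else, mostly with a low value. They report only what shows in the picture. A call takes as long as a camera call. They do not tell look-alikes from the thing itself.
- models.boxes_of(thing, camera): "at" ([x, y, z] in m, in world coordinates, good to about 4 mm: the middle of the surface that is visible of it).
- models.regions_of(thing, camera): "pixels" (400x640 bool, what is visible of it).
- models.mark_of(thing, camera): "at" ([x, y, z] in m, in world coordinates, good to about 4 mm: a listed point, or the origin of a listed thing).
Readings, each from a call of its own:
- telemetry.current_t(): time.
- telemetry.current_joints(): joint angles.
- telemetry.current_dq(): joint speeds.
- telemetry.current_joint_efforts(): joint torques, N m.
- telemetry.current_ee_pos(): TCP position.
- telemetry.current_tool_rot(): TCP orientation.
- telemetry.current_wrist_force(): force on the tool from outside, world axes, zero at the start.
- telemetry.current_torque(): the same for the moment, N m.
- telemetry.current_opening(): finger opening in m.
- telemetry.current_finger_force(): force on a finger pad.
Only numpy, scipy, OpenCV 4.12 (cv2) and the standard library are available. Lean on these libraries where they do the work, as an engineer would, in place of code of your own. Each camera call takes 0.05 s, during which the arm holds its last target. There are 200 camera calls.

## Working session

There is one attempt and no reset: what is moved stays moved. The work goes in short steps, each a Python script; the robot and the scene stay as the last script left them, time stands still between calls to the robot, and variables do not carry over. Pictures are saved under pics/ and viewed, at most 10 in all, crops included, and the job is handed in when it is done.

```bash
ls; mkdir -p pics; python3 - <<'E'
from plant import r, vision, models, telemetry
import cv2, numpy as np
a=vision.snapshot("scene"); b=vision.snapshot("top")
cv2.imwrite("pics/a.png",np.vstack([a,b])[:,:,::-1][:, :].copy() if 0 else cv2.resize(np.vstack([a,b]),(480,600))[:,:,::-1])
cv2.imwrite("pics/scene.png",a[:,:,::-1]);cv2.imwrite("pics/top.png",b[:,:,::-1])
for c in("scene","top"):
  k=vision.get_calibration(c);print(c,k["position"],k["orientation"],k["fx"])
  for n in["press","crank_axis","handle_hinge","handle_mid","block"]:
    print(n,[(np.round(d["at"],3),round(d["score"],2)) for d in models.mark_of(n,c)])
for n in["ink_bottle","glue","rubber_lump"]:
    print(n,[(np.round(d["at"],3),round(d["score"],2)) for d in models.mark_of(n,"top")])
print(telemetry.current_t())
E
```

```text
pics
scene [-0.04074759 -0.65126665  0.75194061] [-0.44122637  0.82169253 -0.31476792  0.17624371] 434.79523568972746
press [(array([ 0.518, -0.01 ,  0.002]), 0.58)]
crank_axis [(array([ 0.518, -0.012,  0.173]), 0.6)]
handle_hinge [(array([ 0.587, -0.005,  0.177]), 0.84), (array([ 0.457, -0.165, -0.   ]), 0.61)]
handle_mid [(array([ 0.55 , -0.008,  0.174]), 0.59)]
block [(array([ 0.514, -0.004,  0.019]), 0.87), (array([0.704, 0.148, 0.003]), 0.7), (array([ 0.551, -0.245, -0.001]), 0.59), (array([ 0.584, -0.002,  0.177]), 0.43)]
top [0.50632498 0.03034646 0.99442177] [-0.02885113  0.70980754 -0.70245506  0.04356321] 433.16464252352864
press [(array([ 0.518, -0.004,  0.002]), 0.65)]
crank_axis [(array([ 0.52 , -0.006,  0.18 ]), 0.8), (array([ 0.52 , -0.001, -0.002]), 0.15)]
handle_hinge [(array([ 0.585, -0.005,  0.175]), 0.59)]
handle_mid [(array([ 0.544, -0.009,  0.174]), 0.79)]
block [(array([0.698, 0.153, 0.003]), 0.82), (array([ 0.553, -0.239,  0.   ]), 0.63)]
ink_bottle [(array([ 0.587,  0.163, -0.   ]), 0.92), (array([ 0.518, -0.009,  0.178]), 0.72)]
glue [(array([ 0.457, -0.156, -0.   ]), 0.58)]
rubber_lump [(array([ 0.429,  0.087, -0.001]), 0.66)]
0.75
```

View pics/scene.png

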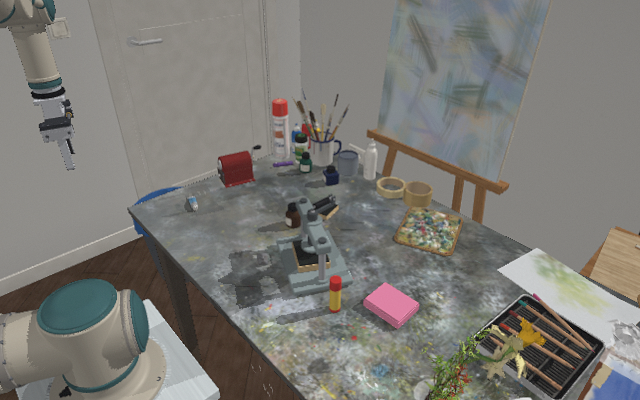

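View pics/top.png

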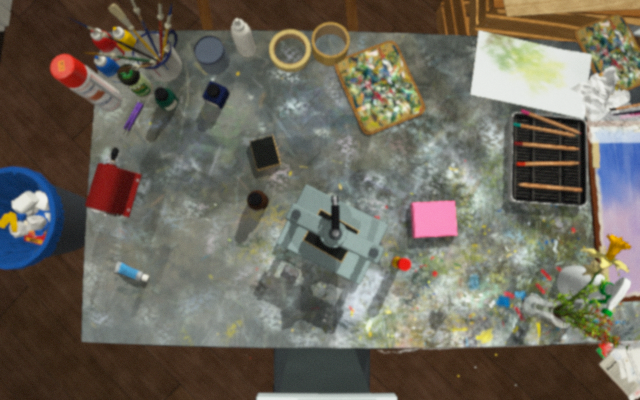

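Things that could be taken for the block (top view): the plywood and lino piece under the press foot (≈325,245), the small dark block (265,153) and the pink block (434,218). Pink is ruled out. Of the other two, the larger one is meant, which is the piece under the press. I'll check it in a crop and look at the crank from nearby.

```bash
python3 - <<'E'
from plant import r, vision, models, telemetry, inverse_kinematics
import cv2, numpy as np
p=telemetry.current_ee_pos()
for q in([0,1,0,0],[0,0,1,0]): print(q,inverse_kinematics([.52,-.007,.36],q))
q=min(([0,1,0,0],[0,0,1,0]),key=lambda q:abs(inverse_kinematics([.52,-.007,.36],q)[5]));print(q)
r.move_l([p[0],p[1],.36],vel=.2)
r.move_to([.52,-.007,.36],q)
im=vision.snapshot("wrist");s=cv2.imread("pics/scene.png")
for n in["crank_axis","handle_hinge","handle_mid","press"]:
    print(n,[(np.round(d["at"],4),round(d["score"],2)) for d in models.mark_of(n,"wrist")])
cv2.imwrite("pics/b.png",np.hstack([im[:,:,::-1][:,120:520],cv2.resize(s[170:310,260:400],(400,400),interpolation=cv2.INTER_CUBIC)]))
k=vision.get_calibration("wrist");print(k, telemetry.current_ee_pos(),telemetry.current_t(),telemetry.current_wrist_force())
E
```

```text
[0, 1, 0, 0] [-1.47309476e-01  1.45642307e-01  1.36387527e+00 -4.44089210e-16
  1.63207507e+00  1.42348685e+00]
[0, 0, 1, 0] [-1.47309476e-01  1.45642307e-01  1.36387527e+00 -4.44089210e-16
  1.63207507e+00 -1.71810580e+00]
[0, 1, 0, 0]
crank_axis []
handle_hinge [(array([ 0.5813, -0.006 ,  0.1791]), 0.95)]
handle_mid [(array([ 0.5465, -0.0013,  0.1741]), 0.86)]
press [(array([ 0.5159, -0.0067, -0.003 ]), 0.87)]
{'fx': 343.71570367369526, 'fy': 343.71570367369526, 'cx': 314.0757998071216, 'cy': 198.51129587534663, 'D': array([-0.07654303,  0.        ,  0.        ,  0.        ,  0.        ]), 'position': array([ 0.59922706, -0.0071166 ,  0.51436161]), 'orientation': array([ 0.09828509,  0.70040113, -0.70009156, -0.09823502])} [ 0.52001549 -0.00650316  0.36000719] 4.1917 [-0.06132367  0.00106438  0.20132836]
```

View pics/b.png

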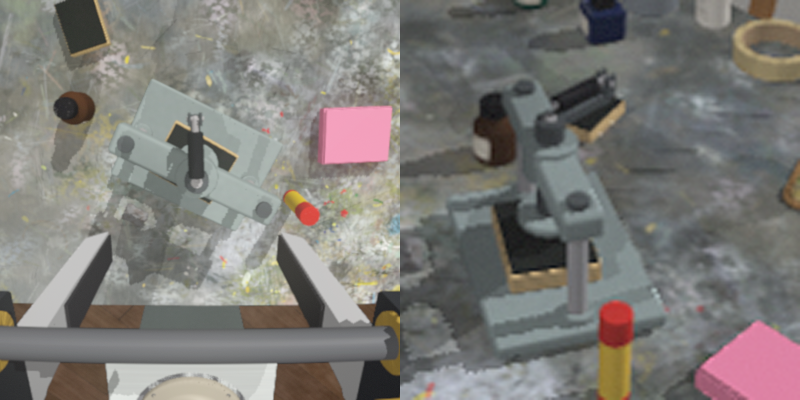

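The left half (wrist view) shows the crank with its hub at about (317,183) and its hinge fork at about (315,118) in full-frame pixels. The black grip is folded over the arm, which points along +x. The right half confirms the choice: the large lino block on plywood lies under the foot, and the small one is behind the press. Next I'll grasp the grip lightly and swing it up.

```bash
cat > h.py <<'E'
from plant import r, gripper_to, vision, models, telemetry
import cv2, numpy as np
from scipy.spatial.transform import Rotation as R
def ray(k,px,z):
    K=np.array([[k["fx"],0,k["cx"]],[0,k["fy"],k["cy"]],[0,0,1.]])
    u=cv2.undistortPoints(np.array([[px]],float),K,k["D"])[0,0]
    d=R.from_quat(np.roll(k["orientation"],-1)).apply([u[0],u[1],1]);p=k["position"]
    return p+d*(z-p[2])/d[2]
E
python3 - <<'E'
from h import *
k=vision.get_calibration("wrist")
print(ray(k,(316.5,183),.170),ray(k,(315,118),.176))
im=vision.snapshot("wrist")
m=models.regions_of("handle","wrist")
cv2.imwrite("pics/c.png",cv2.resize(im[90:210,250:380,::-1],(780,720))[:590])
for d in m: 
    y,x=np.nonzero(d["pixels"]);print(d["score"],x.mean(),y.mean(),x.min(),x.max(),y.min(),y.max())
E
```

```text
[ 0.51724616 -0.00965064  0.17      ] [ 0.58304499 -0.00801733  0.176     ]
0.66 315.37782340862424 151.60164271047228 306 324 116 182
```

View pics/c.png

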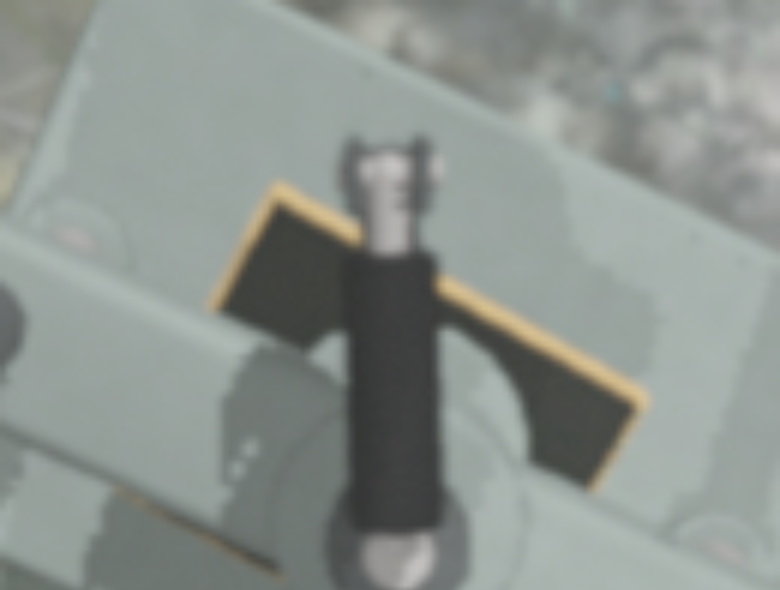

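The grip runs straight along +x. From the crop, the hinge is at about (315,117.5) and the sleeve centre at about (315.5,155). Now the grasp and the swing.

```bash
python3 - <<'E'
from h import *
H=np.array([.583,-.008,.176]); q=[0,1,0,0]
P=lambda t,L=.035: H+L*np.array([-np.cos(t),0,np.sin(t)])+[0,0,.006]
gripper_to(.05,12)
r.move_l([P(0)[0],P(0)[1],.25],vel=.15)
print("guard",r.move_l(P(0),vel=.06,guard=10), telemetry.current_ee_pos())
print("open",gripper_to(.0,12),telemetry.current_opening(),telemetry.current_finger_force(),np.round(telemetry.current_wrist_force(),1))
for t in np.linspace(0,1.57,10)[1:]:
    g=r.move_l(P(t),vel=.06,guard=25)
    print(round(t,2),g,np.round(telemetry.current_ee_pos()-P(t),4),np.round(telemetry.current_wrist_force(),1),round(telemetry.current_opening(),4))
    if g: break
im=vision.snapshot("scene"); print(telemetry.current_t())
cv2.imwrite("pics/d.png",cv2.resize(im[130:290,230:430,::-1],(750,600)))
E
```

```text
guard False [ 0.5483497  -0.00803899  0.18245597]
open False 0.015610820487358696 11.95095106959343 [ 0.4  2.9 -0.1]
0.17 False [-0.0004  0.0004 -0.    ] [-0.1  2.5 -0.4] 0.0157
0.35 False [-0.0008  0.0004  0.0001] [-2.5  2.5 -1.5] 0.016
0.52 False [-0.0008  0.0004  0.0002] [-4.5  3.8 -1.2] 0.0155
0.7 False [-0.0007  0.0005  0.0004] [-3.8  4.3 -1.7] 0.016
0.87 False [-0.001   0.0007  0.0003] [-4.4  4.3 -1.7] 0.0159
1.05 False [-0.0015  0.0008  0.0001] [-5.7  5.3 -2.1] 0.0154
1.22 False [-0.0023  0.0008  0.    ] [-7.   3.4 -0.7] 0.016
1.4 False [-0.003   0.0009  0.0002] [-9.4  4.6  1.1] 0.0154
1.57 False [-0.0034  0.001   0.0008] [-10.9   4.4   3.1] 0.0151
10.2417
```

View pics/d.png

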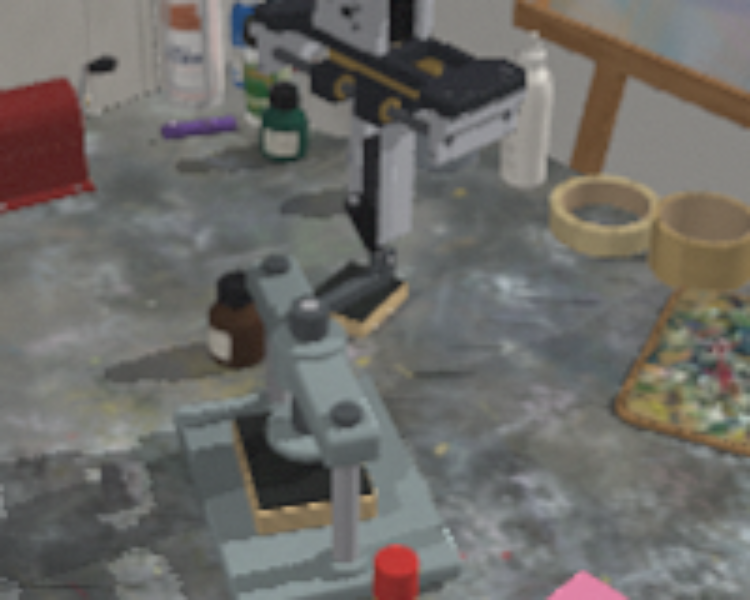

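The arm flexes by about 3 mm under load. The crop shows the grip standing in the pads at about (385,265) on the arm's end. I'll push it on until the stop is felt.

```bash
python3 - <<'E'
from h import *
gripper_to(0,20)
c=np.array([.583,-.008,.217])
for i in range(1,7):
    r.move_l(c+[.002*i,0,0],vel=.03)
    p=telemetry.current_ee_pos();f=telemetry.current_wrist_force()
    print(i,np.round(p,4),np.round(f,1),np.round(telemetry.current_torque(),2),round(telemetry.current_opening(),4))
    if f[0]<-22: break
im=vision.snapshot("wrist"); print(telemetry.current_t())
for n in["handle_hinge","handle_mid","crank_axis"]:
  for cam in("wrist","scene"):
    if cam=="scene" and n=="handle_hinge": sc=vision.snapshot("scene")
    print(n,cam,[(np.round(d["at"],4),round(d["score"],2)) for d in models.mark_of(n,cam)])
cv2.imwrite("pics/e.png",np.vstack([cv2.resize(im[:,:,::-1],(480,300)),cv2.resize(sc[160:240,280:408,::-1],(480,300))]))
E
```

```text
1 [ 0.5803 -0.007   0.2179] [-11.8   3.    5.4] [ 0.92  2.63 -0.05] 0.015
2 [ 0.5824 -0.007   0.2181] [-12.2   4.6   6.3] [ 0.87  2.6  -0.02] 0.0151
3 [ 0.5844 -0.007   0.2182] [-11.9   4.1   6.8] [ 0.92  2.69 -0.06] 0.0141
4 [ 0.5865 -0.007   0.2183] [-11.9   4.1   7.9] [ 0.94  2.65 -0.03] 0.0135
5 [ 0.5889 -0.007   0.2184] [-11.2   3.2   7.1] [ 0.91  2.52 -0.08] 0.0125
6 [ 0.5973 -0.0092  0.2187] [-0.1 -1.1  0.8] [-0.05  0.12 -0.  ] 0.0004
12.0083
handle_hinge wrist []
handle_hinge scene [(array([ 0.5869, -0.004 ,  0.1746]), 0.82)]
handle_mid wrist [(array([ 0.5766, -0.0042,  0.2065]), 0.45)]
handle_mid scene [(array([ 0.575 , -0.011 ,  0.2058]), 0.65)]
crank_axis wrist []
crank_axis scene [(array([ 0.5193, -0.0088,  0.1729]), 0.84), (array([ 0.5899,  0.1603, -0.0006]), 0.5)]
```

View pics/e.png

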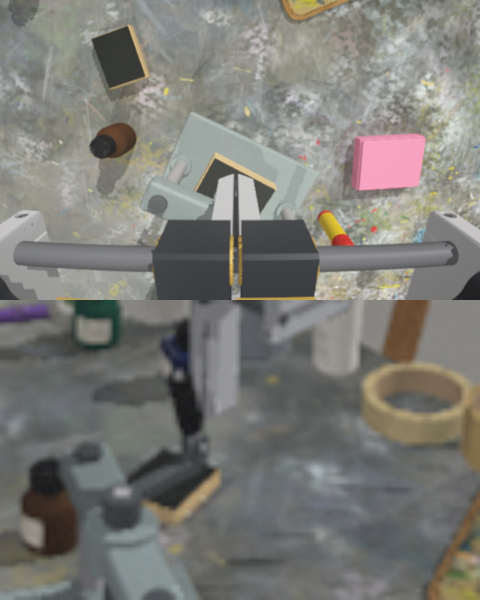

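The pads slipped off. The lower crop shows the grip standing but still leaning inward by about 0.2 rad (grip ≈(185,390), fingers in front of it). I'll push it against its stop from the inner side with closed fingers.

```bash
python3 - <<'E'
from h import *
r.move_l([.597,-.008,.285],vel=.2);r.move_l([.54,-.008,.285],vel=.2);r.move_l([.54,-.008,.23],vel=.12)
f0=telemetry.current_wrist_force();print(np.round(f0,1))
x=.552
while x<.59:
    r.move_l([x,-.008,.23],vel=.05)
    f=telemetry.current_wrist_force()-f0
    print(round(x,4),np.round(telemetry.current_ee_pos(),4),np.round(f,1))
    if f[0]<-14: break
    x+=.0025
r.move_l([.545,-.008,.23],vel=.1)
r.move_l([.545,-.008,.30],vel=.2)
gripper_to(.05)
vision.snapshot("wrist"); vision.snapshot("scene")
for n in["handle_hinge","handle_mid","crank_axis"]:
  for cam in("wrist","scene"):
    print(n,cam,[(np.round(d["at"],4),round(d["score"],2)) for d in models.mark_of(n,cam)][:2])
print(telemetry.current_t())
im=vision.snapshot("wrist");cv2.imwrite("pics/f.png",im[:,:,::-1])
E
```

```text
[-0.2  0.1  0.1]
0.552 [ 0.5527 -0.008   0.2303] [0.8 0.1 0.3]
0.5545 [ 0.5541 -0.0079  0.2301] [-1.9 -0.3  0.5]
0.557 [ 0.5569 -0.0079  0.2301] [-1.8  0.   2.5]
0.5595 [ 0.5598 -0.008   0.23  ] [-2.3 -0.3  1.9]
0.562 [ 0.5624 -0.008   0.2299] [-1.8 -0.3  2.1]
0.5645 [ 0.5649 -0.0081  0.23  ] [-1.   0.8  0.6]
0.567 [ 0.5665 -0.008   0.2299] [-3.8  0.3  2.7]
0.5695 [ 0.567  -0.0078  0.2299] [-7.4  1.   5.4]
0.572 [ 0.5675 -0.0074  0.2299] [-11.2   0.4   8.3]
0.5745 [ 0.5679 -0.0072  0.2298] [-15.4   0.8  11.4]
handle_hinge wrist [(array([ 0.5866, -0.0068,  0.1777]), 0.75), (array([ 0.5915,  0.1632, -0.003 ]), 0.27)]
handle_hinge scene [(array([ 0.5868, -0.0046,  0.1757]), 0.83)]
handle_mid wrist [(array([ 0.5844, -0.0014,  0.2085]), 0.73)]
handle_mid scene [(array([ 4.582e-01, -1.617e-01, -2.000e-04]), 0.6), (array([ 0.5841, -0.0063,  0.208 ]), 0.57)]
crank_axis wrist [(array([ 0.5161, -0.0129,  0.1784]), 0.7)]
crank_axis scene [(array([ 0.5192, -0.0067,  0.1728]), 0.82)]
18.775
```

View pics/f.png

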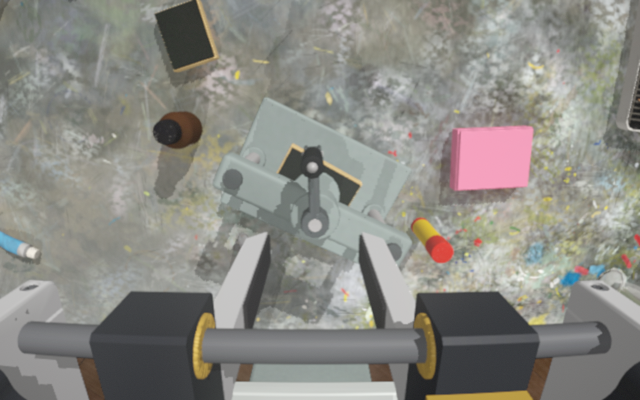

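The grip now stands against its stop (top at about (313,155), hub at about (315,226)). I'll grasp it upright and begin winding with the tool orientation fixed.

```bash
cat >> h.py <<'E'
A=np.array([.518,-.009]);RAD=.0655;Z=.213
def cmd(c,rad=RAD,A=A): 
    t=.015-c
    return [A[0]+rad*np.cos(t),A[1]+rad*np.sin(t),Z]
def state(A=A):
    p=np.array(telemetry.current_ee_pos());f=np.array(telemetry.current_wrist_force())
    d=p[:2]-A;ang=(.015-np.arctan2(d[1],d[0]))%(2*np.pi);u=d/np.hypot(*d);tan=np.array([u[1],-u[0]])
    return ang,np.hypot(*d),-f[:2]@tan,f[:2]@u,f[2]
E
python3 - <<'E'
from h import *
k=vision.get_calibration("wrist");print(ray(k,(315,226),.170),ray(k,(313,153),.236))
c=cmd(0)
r.move_l([c[0],c[1],.30],vel=.2)
print(r.move_l(c,vel=.08,guard=12)); gripper_to(0,40)
print(telemetry.current_opening(),np.round(state(),4),np.round(telemetry.current_wrist_force(),1))
for a in np.arange(.15,1.51,.15):
    r.move_l(cmd(a),vel=.06);s=state();print(round(a,2),np.round(s,4),round(telemetry.current_opening(),4))
    if abs(s[3])>20: break
print(telemetry.current_t())
E
```

```text
[ 0.5176094  -0.00946082  0.17      ] [ 0.59187894 -0.00799374  0.236     ]
False
0.015384136660098054 [ 6.2665  0.0656  3.1519 -0.2771  0.946 ] [-0.4  3.1  0.9]
0.15 [ 0.138   0.0655  4.7975 -0.2367  0.0491] 0.0152
0.3 [ 0.2969  0.0654  4.2275 -1.3259  1.5976] 0.0158
0.45 [ 0.4484  0.0653  4.2866 -2.464   1.9832] 0.0155
0.6 [ 0.5985  0.0652  4.5856 -3.431   2.0665] 0.0153
0.75 [ 0.7472  0.0652  2.9302 -3.3821  2.3928] 0.0153
0.9 [ 0.8956  0.0651  4.3992 -4.3586  2.7195] 0.0153
1.05 [ 1.0425  0.065   4.4444 -4.7684  2.7326] 0.0157
1.2 [ 1.1894  0.0649  3.6456 -5.4277  0.8147] 0.0152
1.35 [ 1.3357  0.0648  3.4533 -6.0124  0.9278] 0.0154
1.5 [ 1.4813  0.0647  2.6693 -6.6402 -0.0183] 0.0154
24.2083
```

```bash
sed -i 's/-.009\]);RAD/-.0075]);RAD/' h.py; cat >> h.py <<'E'
def wind(a0,a1,st,lim):
    for a in np.arange(a0,a1+1e-6,st):
        r.move_l(cmd(a),vel=.05)
        S=[]
        for i in range(4): S.append(state());r.hold(.03)
        s=np.mean(S,0);print(round(a,2),np.round(s,3),"first",round(S[0][2],2),"last",round(S[-1][2],2),flush=True)
        open("log.txt","a").write("%g %g %g %g\n"%(a,*s[:1],s[2],s[3]))
        if s[2]>lim: break
    print(telemetry.current_t())
E
python3 -c "
from h import *
wind(1.6,2.7,.1,7.2)"
```

```text
1.6 [ 1.571  0.066  3.675 -3.568 -1.053] first 3.59 last 3.72
1.7 [ 1.667  0.066  4.485 -3.881 -1.258] first 4.73 last 4.74
1.8 [ 1.763  0.066  3.955 -3.827 -1.712] first 4.01 last 3.84
1.9 [ 1.86   0.066  4.113 -3.733 -1.996] first 3.83 last 3.61
2.0 [ 1.957  0.066  4.369 -3.437 -2.46 ] first 4.65 last 4.31
2.1 [ 2.054  0.066  4.041 -3.385 -3.081] first 4.39 last 4.11
2.2 [ 2.151  0.066  3.799 -3.27  -3.306] first 3.84 last 3.48
2.3 [ 2.248  0.065  4.489 -3.09  -3.065] first 4.81 last 4.17
2.4 [ 2.346  0.065  3.967 -3.099 -3.582] first 4.32 last 3.68
2.5 [ 2.444  0.065  4.542 -2.42  -3.306] first 4.6 last 5.39
2.6 [ 2.546  0.065  4.641 -2.196 -3.273] first 5.06 last 4.41
2.7 [ 2.648  0.065  4.659 -2.612 -3.152] first 3.84 last 4.96
29.2083
```

```bash
python3 -c "
from h import *
wind(2.8,3.2,.1,6.3)
im=vision.snapshot('scene');cv2.imwrite('pics/g.png',cv2.resize(im[190:290,270:370,::-1],(600,600),interpolation=cv2.INTER_CUBIC))"
```

```text
2.8 [ 2.749  0.065  4.33  -2.197 -3.073] first 3.96 last 4.65
2.9 [ 2.844  0.065  5.069 -1.487 -2.402] first 4.97 last 5.4
3.0 [ 2.94   0.065  5.881 -1.743 -2.415] first 6.31 last 5.8
3.1 [ 3.036  0.065  6.703 -1.611 -2.39 ] first 5.92 last 7.28
30.875
```

View pics/g.png

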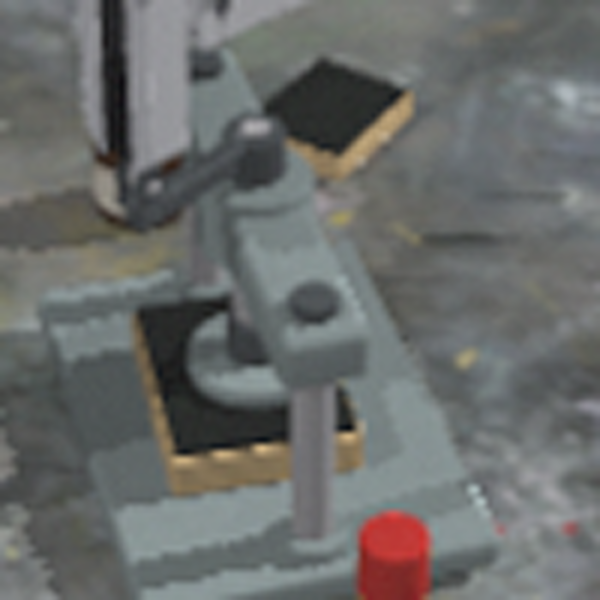

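The crop shows the foot resting on the block (foot ≈(240,365)) and the block has not moved. The force has been rising at about 8 N/rad from a touch at about 2.76 rad, which matches the stated 7.6. My target is about 3.40 rad actual, or about 9 N at the grip.

```bash
python3 -c "
from h import *
wind(3.2,3.4,.1,9.2)"
```

```text
3.2 [ 3.131  0.065  7.481 -1.69  -1.589] first 7.62 last 7.3
3.3 [ 3.228  0.064  7.957 -1.716 -1.282] first 7.93 last 7.86
3.4 [ 3.324  0.064  8.759 -1.663 -0.395] first 8.51 last 8.7
32.175
```

```bash
python3 -c "
from h import *
wind(3.46,3.46,.1,9.9)
gripper_to(.06)
p=telemetry.current_ee_pos();r.move_l([p[0],p[1],.34],vel=.12);r.hold(.3)
im=vision.snapshot('scene');vision.snapshot('wrist')
for n in['handle_hinge','handle_mid']:
  for c in('wrist','scene'): print(n,c,[(np.round(d['at'],4),round(d['score'],2)) for d in models.mark_of(n,c)][:2])
for n in['block','ink_bottle','glue','rubber_lump']: print(n,[(np.round(d['at'],3),round(d['score'],2)) for d in models.mark_of(n,'scene')][:2])
print(telemetry.current_t(),np.round(telemetry.current_wrist_force(),1))
cv2.imwrite('pics/h.png',cv2.resize(im[170:290,260:380,::-1],(600,600),interpolation=cv2.INTER_CUBIC))"
```

```text
3.46 [ 3.377  0.064  9.619 -1.665  0.584] first 9.64 last 9.43
32.5583
handle_hinge wrist [(array([0.4557, 0.0019, 0.1768]), 0.58), (array([ 5.919e-01,  1.612e-01, -5.000e-04]), 0.26)]
handle_hinge scene [(array([0.4588, 0.008 , 0.1775]), 0.83), (array([ 0.5152, -0.0043,  0.0175]), 0.48)]
handle_mid wrist [(array([0.4553, 0.0104, 0.2098]), 0.67)]
handle_mid scene []
block [(array([0.705, 0.147, 0.002]), 0.75), (array([ 0.514, -0.004,  0.019]), 0.68)]
ink_bottle [(array([0.587, 0.163, 0.   ]), 0.5), (array([ 0.455, -0.164, -0.002]), 0.3)]
glue [(array([ 0.457, -0.164,  0.001]), 0.68)]
rubber_lump [(array([ 0.43 ,  0.09 , -0.002]), 0.6)]
35.4 [ 0.3 -0.   0.4]
```

View pics/h.png

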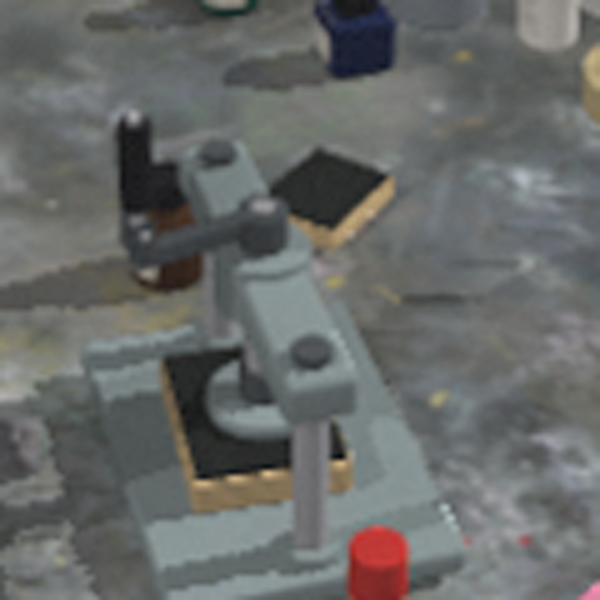

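The grip stands upright at about (135,165), the foot is on the block at about (245,405), and everything round the press is where it was. Excess at the grip is about 5 N, which comes to roughly 55 N on the block. Handing in.

```bash
python3 -c "
from plant import r
print(r.sign_off())"
```

```text
the job is handed in; nothing more can be done
None
```

The job is handed in: the grip is left upright and the foot presses the block with about 55 N, estimated from the force felt at the grip. The block and the things round the press show no movement in the camera checks, the arm is clear, and the hand-in returned no verdict.

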